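Turn the display stand to show the lidded candle

TASK

Push the revolving display stand round gently with a fingertip against the upright posts on its rim, without gripping them, until the black-lidded candle on it stands at the front, exactly in line with the small brass pointer that sticks out beside the rim from the stand's foot. Leave the stand at rest and let go of it. Do not touch, lift or upset the candles on the disc, and leave the things lying round the stand where they are.

Things in the scene. Friction and masses are not known exactly. Their poses are not given: they have to be found in the camera images.
- stand: Dark wooden foot of a revolving display stand, 180 mm across, fixed to the table. Origin on the turning axis at table height; its -x axis is the front of the stand, marked by a small fixed brass pointer, 14 mm wide, that comes out from under the disc and stands 135 to 170 mm from the axis at the height of the disc, its top 40 mm above the table.
- pointer_tip (a point): Tip of the brass front pointer, 170 mm from the turning axis, 40 mm above the table.
- disc: Pale wooden disc that turns about the vertical axis on the foot, either way, without a stop in use. Origin on the axis at the disc's underside. Bearing with a drag of about 0.1 N m: it turns with a push of 1 to 2 N on a post and stays where it is left. The disc is 256 mm across and 18 mm thick, its top 36 mm above the table.
- disc_centre (a point): Centre of the disc's top surface, 36 mm above the table; turns with the disc.
- post0 (a point): Middle of one of the six dark upright posts on the disc's rim (12 mm thick, from 36 to 82 mm above the table, with a small ball on top, 118 mm from the axis, 60 degrees apart, numbered counter-clockwise from above). This point is 63 mm above the table.
- post1 (a point): Middle of one of the six dark upright posts on the disc's rim (12 mm thick, from 36 to 82 mm above the table, with a small ball on top, 118 mm from the axis, 60 degrees apart, numbered counter-clockwise from above). This point is 63 mm above the table.
- post2 (a point): Middle of one of the six dark upright posts on the disc's rim (12 mm thick, from 36 to 82 mm above the table, with a small ball on top, 118 mm from the axis, 60 degrees apart, numbered counter-clockwise from above). This point is 63 mm above the table.
- post3 (a point): Middle of one of the six dark upright posts on the disc's rim (12 mm thick, from 36 to 82 mm above the table, with a small ball on top, 118 mm from the axis, 60 degrees apart, numbered counter-clockwise from above). This point is 63 mm above the table.
- post4 (a point): Middle of one of the six dark upright posts on the disc's rim (12 mm thick, from 36 to 82 mm above the table, with a small ball on top, 118 mm from the axis, 60 degrees apart, numbered counter-clockwise from above). This point is 63 mm above the table.
- post5 (a point): Middle of one of the six dark upright posts on the disc's rim (12 mm thick, from 36 to 82 mm above the table, with a small ball on top, 118 mm from the axis, 60 degrees apart, numbered counter-clockwise from above). This point is 63 mm above the table.
- lidded_candle_centre (a point): Centre of the glass candle with the black lid, the only lidded one on the disc, 65 mm across, 73 mm high, 0.2 kg, standing loose on the disc 55 mm from the axis.
- open_candle_a_centre (a point): Centre of an open glass candle without lid, 66 mm across, 65 mm high, loose on the disc 55 mm from the axis.
- open_candle_b_centre (a point): Centre of another open glass candle without lid, 60 mm across, 60 mm high, loose on the disc 55 mm from the axis. The three candles stand 120 degrees apart.
- soap_carton: Tan soap carton lying loose on the table, 45x63x26 mm, origin at the centre of its underside. Bystander.
- red_carton: Red gift carton standing on the table at the right, 55x101x85 mm, origin under its centre. Bystander.
- marker: Red and white marker pen lying on the table, 135 mm long, 17 mm thick, origin under its centre. Bystander.
- lidded_candle: Origin of the lidded candle: the centre of its underside, on the disc's top.
- open_candle_a: Origin of the first open candle: the centre of its underside, on the disc's top.
- open_candle_b: Origin of the second open candle: the centre of its underside, on the disc's top.

How it is judged:
By the outcome, as a careful person would: the job done as asked, in the order asked, and still so for the second after the job is handed in, with the robot touching nothing.
It also fails if it takes over 72 s, if anything falls off the work surface, if the arm or the gripper's body presses on something with over 40 N, if the wrist force passes 120 N, or if a joint passes its speed limit or range.

ROBOT

A 6-joint arm with a two-finger parallel gripper is mounted at the origin on a cart in front of the work surface, level with it; the furniture and walls round the work are solid. World frame = base frame: x ahead of the robot, y to its left, z up, the work surface at z = 0. Lengths are in m, angles in degrees, forces in N, time in s.
With the tool pointing down it reaches from about 0.25 to 0.725 m from the base axis. Payload 9.7 kg.
Tool frame: the origin (TCP) lies between the finger pads; the fingertips stand 11 mm ahead of it and the grasp point (between the pads) lies 8 mm behind it; z points along the fingers, x is the direction in which the jaws open and shut, and the axes are right-handed (so a half turn about z gives the same grasp; the last joint's range is limited). The gripper opens to 85 mm and grips with 20 to 120 N. Pads are 22 mm wide; open, the fingers measure 114 mm over their backs; the gripper's body (76 mm by 85 mm) begins 54 mm behind the grasp point. The pads swing forward as they close: fully open they stand 13 mm farther back than shut.
Start: joints at [69.786, 4.979, 10.078, 95.1, 0, 90], TCP at [0.19, 0.516, 0.242] pointing down, gripper open.
Joint ranges: [-179.16, 179.16], [-48.56, 103.87], [-65.8, 70.77], [-126.05, 130.52], [-82.76, 87.17], [-180, 180]. Speed limits (degrees/s): [127.2, 127.2, 147.25, 180, 180, 180].

INTERFACE

Orientations are given as [roll, pitch, yaw] about the fixed x, y, z axes, in that order (R = Rz(yaw) Ry(pitch) Rx(roll)).
In Python, from workcell import get_obs, camera, job_done gives the robot as it stands.
- The arm moves only by the tool arm_command, never from a script. Its argument "increments" is a list of rows, each a list of 2 entries, a list of its own where there are three numbers: the shift along the tool's x, y, z in units of 25 mm (1.0 is 25 mm), then the turn about the tool's z in units of 6 degrees (1.0 is 6 degrees). In form: [[[dx, dy, dz], roll], ...]. A call has 1 to 5 rows; each row is the pose to reach, as a shift and turn from the pose measured when the call began, along the tool's axes at that moment; what a row does not reach only later rows make up. A row lasts 1/10 s, in which the tool goes at most 50 mm and 8.59 degrees, less where a joint would pass 70% of its speed; a pose out of reach is approached as far as the arm can. A call with a gripper value outside its range is refused whole. "claw" is the closure, from -1 (fully open) to 1 (shut), so that 0 is half open, set as the call begins (left out, the last holds). The fingers move at their own pace and stop on an object; "force" is the grip in N (left out, the last holds). Time passes only in rows, so rows that repeat a pose let the fingers close. It gives the time, the measured TCP pose, the force and the opening at its end, in the units of the state.
- get_obs(): the state, without advancing time (a new reading comes with each control period).
- camera(name): name is "scene" or "side" or "wrist"; returns a dict with "frame" (400x640x3 uint8, red, green, blue), "range_z" (400x640 float32, m along the optical axis (not along the pixel's ray), 0 where there is no reading), "K" (3x3 intrinsics, pixels), "k1" (the pictures are not rectified: a ray, as slopes to the right and down, at radius r is drawn at 1 + k1 r^2 times it, then the intrinsics apply), "R" (3x3) and "t" (3): a world point X has camera coordinates R X + t; the wrist camera has in their place "hand_eye" (4x4, takes a point from camera to tool coordinates, whose origin is the TCP and whose axes are the tool frame's). Camera axes: x right, y down, z forward; pixel columns grow to the right and rows downward; lengths in m; the calibration is good to about 2 mm. A picture is of the moment at which its call begins: read the wrist's pose just before it.
- job_done(): hands the job in, once; it reports no verdict.
The state is a dict: "time": time; "q": joint angles; "qd": joint speeds; "joint_efforts": joint torques, N m; "ee_pos": TCP position; "tcp_rot": TCP orientation; "wrist_force": force on the tool from outside, world axes, zero at the start; "torque": the same for the moment, N m; "opening": finger opening in m.
Only numpy, scipy, OpenCV 4.12 (cv2) and the standard library are available. Lean on these libraries where they do the work, as an engineer would, in place of code of your own. Each camera call takes 0.05 s, during which the arm holds its last target.

## Working session

There is one attempt and no reset: what is moved stays moved. The work goes in short steps, Python scripts to look and compute and a tool call to move; the robot and the scene stay as the last step left them, time stands still between calls to the robot, and variables do not carry over. Pictures are saved under pics/ and viewed, and the job is handed in when it is done.

Besides the shell and the picture viewer there is one more tool, called as a command line: name --argument value ..., lists and objects as JSON in quotes. arm_command: Moves the arm, as the interface text tells. Its arguments: {"type":"object","properties":{"increments":{"type":"array"},"claw":{"type":"number"},"force":{"type":"number"}},"required":["increments"]}

```bash
mkdir -p pics; cat > h.py <<'E'
import numpy as np,cv2
from workcell import get_obs,camera,job_done
def snap(n,f):
    o=get_obs(); c=camera(n); cv2.imwrite(f,c["frame"][:,:,::-1]); np.savez(f[:-3]+'npz',pos=o['ee_pos'],rot=o['tcp_rot'],**c); return c
def ray(c,u,v):
    K=c['K'];x=(u-K[0,2])/K[0,0];y=(v-K[1,2])/K[1,1];a,b=x,y
    for _ in range(20):
        s=1+c['k1']*(a*a+b*b);a,b=x/s,y/s
    return np.array([a,b,1.])
def onplane(c,u,v,z):
    R=np.array(c['R']);t=np.array(c['t']);o=-R.T@t;d=R.T@ray(c,u,v);return o+d*(z-o[2])/d[2]
def proj(c,X):
    p=np.array(c['R'])@X+np.array(c['t']);a,b=p[0]/p[2],p[1]/p[2];s=1+c['k1']*(a*a+b*b);K=c['K'];return K[0,0]*a*s+K[0,2],K[1,1]*b*s+K[1,2]
def cloud(c):
    h,w=c['range_z'].shape;K=c['K'];u,v=np.meshgrid(np.arange(w),np.arange(h));x=(u-K[0,2])/K[0,0];y=(v-K[1,2])/K[1,1];a,b=x.copy(),y.copy()
    for _ in range(20):
        s=1+c['k1']*(a*a+b*b);a,b=x/s,y/s
    z=c['range_z'];P=np.stack([a*z,b*z,z],-1)
    return (P-np.array(c['t']))@np.array(c['R'])
E
python3 - <<'E'
from h import *
for n in ('scene','side'):
    c=snap(n,f'pics/{n}0.png'); print(n,c['k1'],-np.array(c['R']).T@c['t'],c['R'])
print(get_obs())
E
```

```text
scene -0.07165073893726645 [-0.17337798 -0.55092943  0.57766261] [[ 0.55038756 -0.83477771 -0.01482252]
 [-0.42521971 -0.26499006 -0.86542964]
 [ 0.71851355  0.48262454 -0.50081117]]
side -0.14846255625973606 [ 0.13697268 -0.75101798  1.37177498] [[ 0.87576862 -0.48269764  0.00568379]
 [-0.40979132 -0.74961333 -0.51976046]
 [ 0.25514779  0.45286073 -0.85429314]]
{'time': 0.1, 'q': array([ 6.97857022e+01,  5.00970387e+00,  1.00403648e+01,  9.50984189e+01,
       -8.11051331e-05,  9.00027045e+01]), 'qd': array([-0.01147684, -0.01350887,  0.12256597, -0.02374869,  0.10686203,
       -0.0014893 ]), 'joint_efforts': array([-5.66200288e-05, -5.21564376e+01,  4.65651512e+01,  1.60066044e-02,
       -4.48155458e-05, -5.04609943e-06]), 'ee_pos': array([0.18998315, 0.51596062, 0.24164938]), 'tcp_rot': array([1.79999916e+02, 6.77580235e-02, 6.97829977e+01]), 'wrist_force': array([-0.57603799, -0.31511159,  0.24618073]), 'torque': array([0.03721247, 0.00238145, 0.0055577 ]), 'opening': 0.08528272118405913}
```

View pics/scene0.png

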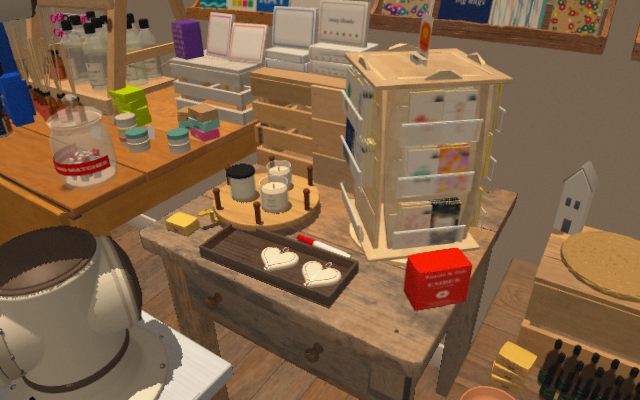

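View pics/side0.png

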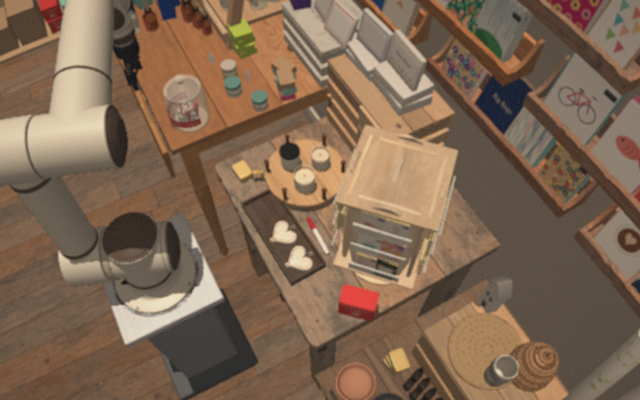

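The disc shows at about (267,203) in scene and (305,172) in side. The lidded candle is at the back left in both views, and the brass pointer is near (207,215) in scene. I'll zoom in next.

```bash
python3 - <<'E'
import numpy as np,cv2
a=cv2.imread('pics/scene0.png')[150:250,155:345];cv2.imwrite('pics/z1.png',cv2.resize(a,None,fx=4,fy=4,interpolation=cv2.INTER_CUBIC))
a=cv2.imread('pics/side0.png')[120:220,220:360];cv2.imwrite('pics/z2.png',cv2.resize(a,None,fx=5,fy=5,interpolation=cv2.INTER_CUBIC))
E
```

```text
(no output)
```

View pics/z1.png

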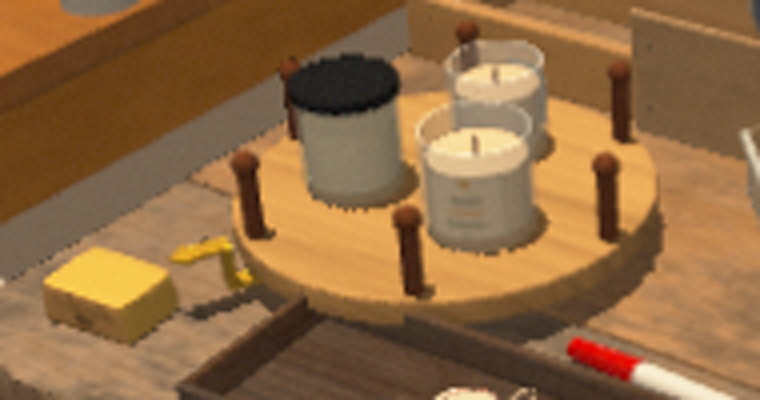

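View pics/z2.png

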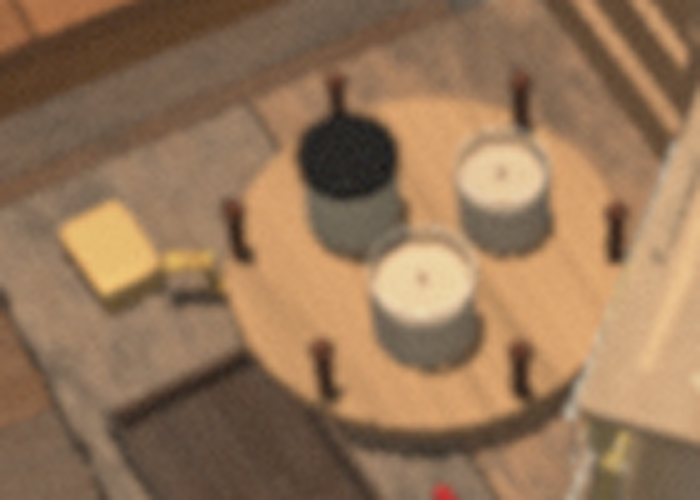

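```bash
python3 - <<'E'
from h import *
from scipy.optimize import least_squares
L=lambda f:dict(np.load(f))
S=L('pics/scene0.npz');D=L('pics/side0.npz')
def tri(a,b):
    u=np.array(a)/4+[155,150]-.375; v=np.array(b)/5+[220,120]-.4
    f=lambda X:np.r_[np.subtract(proj(S,X),u),np.subtract(proj(D,X),v)]
    r=least_squares(f,[.5,.2,.1]);return r.x,np.abs(r.fun).max()
A=[(246,160),(290,67),(467,31),(619,70),(605,163),(407,217)]
B=[(233,208),(337,80),(520,80),(617,210),(520,350),(321,348)]
P=[]
for a,b in zip(A,B):
    x,e=tri(a,b);P.append(x);print(x.round(4),round(e,2))
P=np.array(P);c=P.mean(0);print('c',c,np.linalg.norm(P-c,axis=1)[:],np.degrees(np.arctan2(*(P-c).T[1::-1])))
for n,a,b in (('tip',(176,258),(163,260)),('lid',(343,83),(347,157)),('openfront',(474,145),(422,285)),('openback',(496,85),(502,175))):
    x,e=tri(a,b);print(n,x.round(4),round(e,2),np.linalg.norm((x-c)[:2]),np.degrees(np.arctan2(x[1]-c[1],x[0]-c[0])))
# disc top from depth
for n,c_ in(('scene',S),('side',D)):
    W=cloud(c_);hsv=cv2.cvtColor(c_['frame'],cv2.COLOR_RGB2HSV)
    m=(np.hypot(W[...,0]-c[0],W[...,1]-c[1])<.15)&(abs(W[...,2]-.036)<.006)
    pts=W[m][:,:2].astype(np.float32);print(n,len(pts),cv2.minEnclosingCircle(pts),W[m][:,2].mean())
    # table
    # lid: dark pixels high
    v=c_['frame'].max(2)
    m=(np.hypot(W[...,0]-c[0],W[...,1]-c[1])<.11)&(abs(W[...,2]-.109)<.006)&(v<60)
    u=np.argwhere(m).mean(0);X=onplane(c_,u[1],u[0],.109);print('lid',m.sum(),u,X,W[m].mean(0),np.linalg.norm((X-c)[:2]),np.degrees(np.arctan2(X[1]-c[1],X[0]-c[0])))
E
```

```text
[0.4419 0.147  0.0838] 1.16
[0.5426 0.2077 0.0841] 0.7
[0.6463 0.1521 0.0811] 1.01
[0.6482 0.0337 0.0827] 0.76
[ 0.5457 -0.0281  0.0841] 0.7
[0.4435 0.0296 0.0828] 1.07
c [0.54469492 0.09032344 0.08308398] [0.11739309 0.11738785 0.11894533 0.11803547 0.11844122 0.11805821] [ 151.12767183   91.02245519   31.31655973  -28.68858289  -89.53401163
 -149.02046583]
tip [0.3967 0.1654 0.0364] 1.04 0.1659882523911608 153.10989231167548
lid [0.5146 0.1357 0.1038] 0.72 0.054489248397032695 123.54462924590787
openfront [0.5142 0.0384 0.0907] 0.45 0.06027716371899039 -120.43193014120959
openback [0.6015 0.0939 0.0768] 1.07 0.05694458479622234 3.583638792466974
scene 2665 ((0.5357086062431335, 0.09533870965242386), 0.13947047293186188) 0.034819647513514025
lid 265 [170.00754717 240.15849057] [0.50815797 0.12794987 0.109     ] [0.51101587 0.13076147 0.10713834] 0.052447090599797616 134.15836692996783
side 2392 ((0.5346314311027527, 0.08701847493648529), 0.14045144617557526) 0.03701524376553125
lid 214 [150.99065421 289.06542056] [0.51219059 0.13489864 0.109     ] [0.51189435 0.13418938 0.11012174] 0.05516774485014763 126.09960806443223
```

Pole angles come out near 31°+60k, the lid at about 123° and the pointer at about 153°. So the disc needs about +30° counter-clockwise. I'll check clearances and the wrist camera.

```bash
python3 - <<'E'
from h import *
L=lambda f:dict(np.load(f))
S=L('pics/scene0.npz');D=L('pics/side0.npz')
xs=np.arange(.2,.8,.04);ys=np.arange(-.32,.5,.04)
H=np.full((len(ys),len(xs)),-1.)
for c in(S,D):
    W=cloud(c)[c['range_z']>0]
    i=((W[:,1]-ys[0])/.04).astype(int);j=((W[:,0]-xs[0])/.04).astype(int)
    m=(W[:,1]>ys[0])&(W[:,0]>xs[0])&(i<len(ys))&(j<len(xs))&(W[:,2]<.7)
    np.maximum.at(H,(i[m],j[m]),W[m][:,2])
print('x',(xs*100).round().astype(int))
for y,r in list(zip(ys,H))[::-1]:print('%.2f'%y,' '.join('%4d'%(v*1000) for v in r))
c=snap('wrist','pics/w0.png');print(c['hand_eye'].round(4),c['K'],c['k1'])
E
```

```text
x [20 24 28 32 36 40 44 48 52 56 60 64 68 72 76 80]
0.48  541  111 -752 -749  116  117  195  193  146  117  117  115  179  277  291  392
0.44  572  264  268  262  120  164  196  195  146  116  169  169  202  274  292  392
0.40  264  284  311  279  118  165  171  163  118  117  172  169  226  278  328  391
0.36  269  308  315  280  117  117  117  167  164  196  199  191  270  277  330  379
0.32  205  277  277  269  119  116  116  172  168  200  200  189  273  275  329  378
0.28  116  117  116  115  114  117  117  163  167  196  198  115  197  279  311  377
0.24 -751 -754   10    8   10    8    8    8    7   10   10    9  245  276  322  426
0.20 -755 -756    8   35   33    9   31   43   94   41   38   10  177  274  324  425
0.16 -755 -746    9   31   43   48   45  114  112   44   45   38  230  276  322  427
0.12 -753 -754    9    9   41   92   90  119  119   98   95   93  194  275  343  422
0.08 -753 -751   33   37   34   44   45  116  112  103  100   43  178  277  346  428
0.04 -755 -750   37   33   16   44   45  105  105  102   99   85  270  276  345  435
-0.00 -744 -751   34   33   
[... 389 characters left out ...]
1000 -1000 -1000
-0.20 -750 -755    9   37   28   34  309  377  389  379  379  378  390  385 -1000 -1000
-0.24 -757 -753    8   34   36   34  377  379  379  379  456  457  377  378  377 -765
-0.28 -755 -747    6    8    7    8  375  378  379  390  457  378  379  377  379    9
-0.32 -755 -752    8    9    9    8   91  378  393  388  378  379  392  381  372    8
[[ 1.000e+00  5.000e-04 -3.000e-04  4.000e-04]
 [-4.000e-04  9.546e-01  2.979e-01 -7.480e-02]
 [ 5.000e-04 -2.979e-01  9.546e-01 -1.315e-01]
 [ 0.000e+00  0.000e+00  0.000e+00  1.000e+00]] [[292.16906231   0.         318.7903515 ]
 [  0.         292.16906231 198.83162746]
 [  0.           0.           1.        ]] -0.022776695652748542
```

View pics/w0.png

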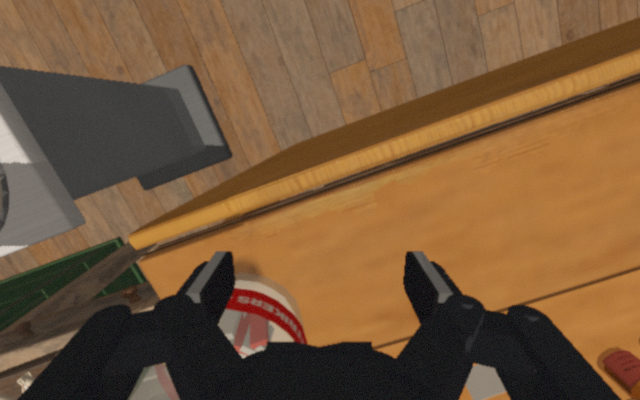

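Fingertips are at 0.23 m, and the glass jar (0.31 m tall) stands between here and the display stand. I'll lift straight up and shut the jaws, then swing over.

arm_command --increments '[[[0, 0, -1.6], 0], [[0, 0, -3.4], 0], [[0, 0, -5.2], 0], [[0, 0, -7], 0], [[0, 0, -8], 0]]' --claw 1 --force 20

```text
time: 0.65
ee_pos: [0.1898, 0.5157, 0.445]
tcp_rot: [-180.0, -0.1, 69.8]
wrist_force: [-0.2, 1.2, -0.0]
opening: 0.012
```

arm_command --increments '[[[-1, 1.45, 0], 1.2], [[-2, 2.9, 0], 2.4], [[-3, 4.35, 0], 3.6], [[-4, 5.8, 0], 4.8], [[-5, 7.25, 0], 6]]'

```text
time: 1.15
ee_pos: [0.3174, 0.3342, 0.4445]
tcp_rot: [-179.9, -0.1, 33.5]
wrist_force: [0.8, 0.3, -0.8]
opening: -0.0001
```

arm_command --increments '[[[0.05, 1.7, 0], 1.2], [[0.1, 3.4, 0], 2.4], [[0.2, 5.1, 0], 3.6], [[0.25, 6.8, 0], 4.8], [[0.3, 8.5, 0], 5.6]]'

```text
time: 1.65
ee_pos: [0.4416, 0.1595, 0.4442]
tcp_rot: [-179.9, -0.0, -0.4]
wrist_force: [0.1, 0.5, -0.1]
opening: 0.0
```

arm_command --increments '[[[1, 1.4, 0], 0], [[2.1, 2.9, 0], 0], [[3.1, 4.4, 0], 0], [[4.1, 5.8, 0], 0], [[4.1, 5.8, 0], 0]]'

```text
time: 2.15
ee_pos: [0.5458, 0.0101, 0.4413]
tcp_rot: [-179.9, 0.2, -0.6]
wrist_force: [-0.1, 0.1, -1.1]
opening: -0.0
```

```bash
python3 - <<'E'
from h import *
c=snap('wrist','pics/w1.png')
a=cv2.imread('pics/w1.png')[0:260,170:470];cv2.imwrite('pics/w1z.png',cv2.resize(a,None,fx=2.3,fy=2.3,interpolation=cv2.INTER_CUBIC))
E
```

```text
(no output)
```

View pics/w1z.png

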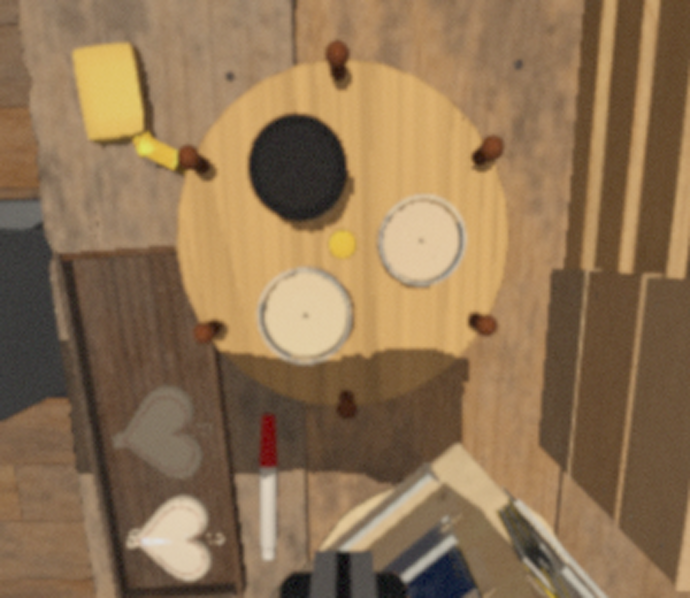

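The top-down view shows everything. In zoom pixels the yellow axis dot is at (342,244), the lid at (299,167), the pointer at about (155,152) next to the yellow carton, and six post balls around the rim.

```bash
cat >> h.py <<'E'
from scipy.spatial.transform import Rotation as Ro
def wcam(c):
    c=dict(c);T=np.eye(4);T[:3,:3]=Ro.from_euler('xyz',c['rot'],degrees=True).as_matrix();T[:3,3]=c['pos']
    M=np.linalg.inv(T@c['hand_eye']);c['R']=M[:3,:3];c['t']=M[:3,3];return c
def comps(m,amin=8):
    n,l,s,ce=cv2.connectedComponentsWithStats(m.astype(np.uint8));return [(tuple(ce[i].round(2)),int(s[i,4]),tuple(int(q) for q in s[i,:4])) for i in range(1,n) if s[i,4]>=amin]
E
python3 - <<'E'
from h import *
c=wcam(dict(np.load('pics/w1.npz')))
f=c['frame'];hsv=cv2.cvtColor(f,cv2.COLOR_RGB2HSV);h,s,v=[hsv[...,i].astype(int) for i in range(3)]
roi=np.zeros((400,640),bool);roi[5:190,180:410]=1
print('lid',comps(roi&(v<50),100))
print('yel',comps(roi&(s>150)&(h>20)&(h<32)&(v>120),5))
print('balls',comps(roi&(s>110)&(h<12)&(v<150)&(v>50),8))
E
```

```text
lid [((np.float64(299.18), np.float64(72.35)), 1285, (279, 51, 41, 44))]
yel [((np.float64(238.25), np.float64(65.09)), 157, (228, 57, 20, 17)), ((np.float64(318.33), np.float64(105.68)), 111, (313, 100, 12, 12))]
balls [((np.float64(316.47), np.float64(24.73)), 78, (312, 18, 9, 16)), ((np.float64(382.29), np.float64(64.81)), 62, (376, 60, 12, 11)), ((np.float64(252.38), np.float64(68.5)), 56, (249, 64, 9, 9)), ((np.float64(380.1), np.float64(140.51)), 49, (375, 137, 11, 8)), ((np.float64(258.48), np.float64(144.48)), 60, (253, 141, 12, 8)), ((np.float64(320.42), np.float64(176.58)), 50, (317, 171, 8, 11)), ((np.float64(286.31), np.float64(184.15)), 72, (283, 179, 8, 11))]
```

```bash
cat > meas.py <<'E'
from h import *
import sys
def run(fn,balls=None):
    c=wcam(dict(np.load(fn)))
    f=c['frame'];hsv=cv2.cvtColor(f,cv2.COLOR_RGB2HSV);h,s,v=[hsv[...,i].astype(int) for i in range(3)]
    roi=np.zeros((400,640),bool);roi[5:190,180:410]=1
    ys=comps(roi&(s>150)&(h>20)&(h<32)&(v>120),5);print(ys)
    dot=min(ys,key=lambda q:abs(q[1]-111)+np.hypot(q[0][0]-318,q[0][1]-105))
    A=onplane(c,*dot[0],.036);print('axis',A)
    lm=(roi&(v<50)).astype(np.uint8)
    cs=max(cv2.findContours(lm,cv2.RETR_EXTERNAL,cv2.CHAIN_APPROX_NONE)[0],key=cv2.contourArea)
    ang=lambda X:(round(float(np.hypot(*(X-A)[:2])),4),round(float(np.degrees(np.arctan2(X[1]-A[1],X[0]-A[0]))),2))
    W=np.array([onplane(c,p[0][0],p[0][1],.109) for p in cs]);(x,y),r=cv2.minEnclosingCircle(W[:,:2].astype(np.float32));print('lid',ang(np.r_[x,y,0]),r, 'ellipse', ang(onplane(c,*cv2.fitEllipse(cs)[0],.107)))
    m=np.zeros_like(roi)
    ptr=max([q for q in ys if q is not dot],key=lambda q:q[1]);x,y,w,hh=ptr[2]
    m[y:y+hh,x:x+w]=1;m&=(s>150)&(h>20)&(h<32)&(v>120)
    P=np.array([onplane(c,u,vv,.04) for vv,u in np.argwhere(m)])
    d=P-A;R=np.hypot(d[:,0],d[:,1]);a=np.degrees(np.arctan2(d[:,1],d[:,0]))
    print('pointer centroid',ang(P.mean(0)),'rmax',R.max())
    for lo in np.arange(.125,.185,.006):
        k=(R>=lo)&(R<lo+.006)
        if k.any():print('  r%.3f a mean %.2f min %.2f max %.2f n%d'%(lo,a[k].mean(),a[k].min(),a[k].max(),k.sum()))
    q=comps(roi&(s>110)&(h<12)&(v<150)&(v>50),8)
    for b in q:
        print('post',b[0],ang(onplane(c,*b[0],.08)))
    return c
if __name__=='__main__':run(sys.argv[1])
E
python3 meas.py pics/w1.npz
python3 - <<'E'
import cv2
a=cv2.imread('pics/w1.png')[35:95,200:290];cv2.imwrite('pics/w1p.png',cv2.resize(a,None,fx=8,fy=8,interpolation=cv2.INTER_NEAREST))
E
```

```text
[((np.float64(238.25), np.float64(65.09)), 157, (228, 57, 20, 17)), ((np.float64(318.33), np.float64(105.68)), 111, (313, 100, 12, 12))]
axis [0.54604167 0.09013489 0.036     ]
lid (0.0534, 120.45) 0.030539603903889656 ellipse (0.0541, 120.45)
pointer centroid (0.1499, 153.42) rmax 0.16949236445251603
  r0.131 a mean 154.04 min 151.28 max 156.49 n18
  r0.137 a mean 153.84 min 151.08 max 156.41 n30
  r0.143 a mean 153.64 min 151.15 max 156.34 n30
  r0.149 a mean 153.55 min 151.21 max 155.95 n29
  r0.155 a mean 152.87 min 150.58 max 156.31 n19
  r0.161 a mean 152.83 min 150.37 max 155.50 n24
  r0.167 a mean 152.75 min 151.47 max 153.95 n7
post (np.float64(316.47), np.float64(24.73)) (0.1162, 90.67)
post (np.float64(382.29), np.float64(64.81)) (0.1166, 30.75)
post (np.float64(252.38), np.float64(68.5)) (0.1167, 151.06)
post (np.float64(380.1), np.float64(140.51)) (0.1171, -28.97)
post (np.float64(258.48), np.float64(144.48)) (0.1178, -148.68)
post (np.float64(320.42), np.float64(176.58)) (0.1173, -88.76)
post (np.float64(286.31), np.float64(184.15)) (0.1421, -113.63)
```

View pics/w1p.png

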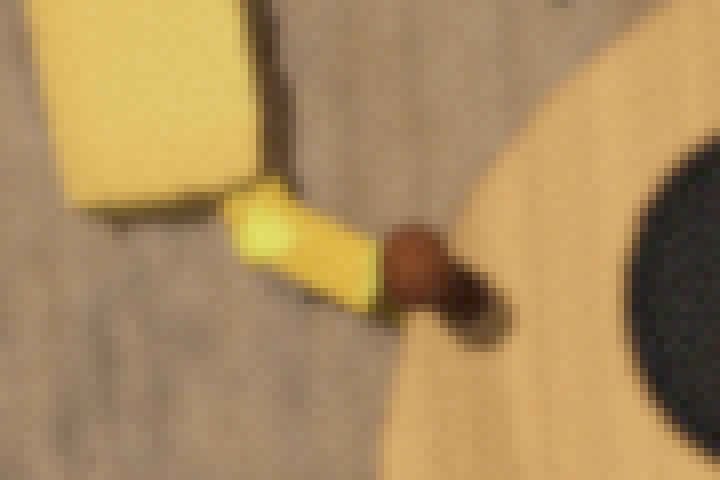

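Pointer at 153.4°, candle at 120.6°, posts at 30.8°+60k, so the disc turns +32.8° counter-clockwise. I'll push the post at −149° along the chord to −116°, from the candle-free gap at the front, with the tool yawed to −42° so its x axis lies along the chord.

arm_command --increments '[[[-1.4, -0.5, 0], 1.4], [[-2.8, -1, 0], 2.8], [[-4.2, -1.5, 0], 4.2], [[-5.3, -1.8, 0], 5.6], [[-5.3, -1.8, 0], 6.9]]'

```text
time: 2.7
ee_pos: [0.4087, 0.0595, 0.4448]
tcp_rot: [-179.8, 0.0, -42.2]
wrist_force: [1.1, 0.2, 0.3]
opening: -0.0003
```

```bash
python3 -c "
from workcell import *
o=get_obs();print(o['time'],o['ee_pos'],o['tcp_rot'],o['q'])"
```

```text
2.7 [0.40866056 0.05948321 0.44475844] [-1.79819907e+02  4.84448120e-02 -4.21720648e+01] [  8.180623    -3.23739772  25.83278495 118.96242383   0.15221177
 140.35290707]
```

arm_command --increments '[[[0, 0, 1.5], 0], [[0, 0, 3.2], 0], [[0, 0, 5], 0], [[0, 0, 6.8], 0], [[0, 0, 8], 0]]'

```text
time: 3.2
ee_pos: [0.4073, 0.0607, 0.2419]
tcp_rot: [-179.9, 0.1, -42.1]
wrist_force: [0.4, 0.8, 0.6]
opening: 0.0
```

arm_command --increments '[[[0, 0, 1.2], 0], [[0, 0, 2.6], 0], [[0, 0, 4], 0], [[0, 0, 5], 0], [[0, 0, 5], 0]]'

```text
time: 3.7
ee_pos: [0.405, 0.0615, 0.1141]
tcp_rot: [179.9, 0.3, -42.0]
wrist_force: [-0.1, -0.5, 0.0]
opening: -0.0
```

```bash
python3 - <<'E'
from h import *
o=get_obs();print(o['ee_pos'],o['tcp_rot'])
c=snap('scene','pics/s1.png')
a=cv2.imread('pics/s1.png')[130:260,155:345];cv2.imwrite('pics/s1z.png',cv2.resize(a,None,fx=4,fy=4,interpolation=cv2.INTER_CUBIC))
E
```

```text
[0.40497976 0.06152456 0.11407222] [179.9226652    0.29096587 -42.02976386]
```

View pics/s1z.png

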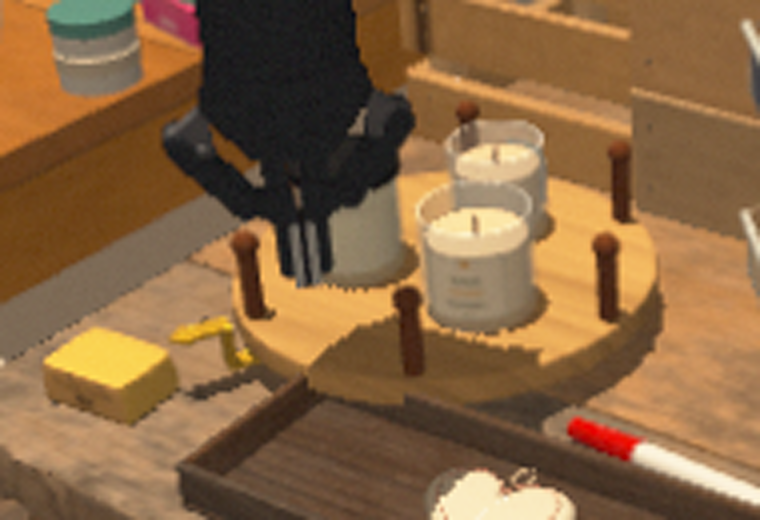

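arm_command --increments '[[[0, 0, 0.5], 0], [[0, 0, 1], 0], [[0, 0, 1.45], 0], [[0.3, 0, 1.45], 0], [[0.6, 0, 1.45], 0]]'

```text
time: 4.25
ee_pos: [0.4175, 0.0513, 0.0801]
tcp_rot: [-180.0, 0.2, -42.0]
wrist_force: [0.0, 0.7, 0.5]
opening: -0.0003
```

```bash
python3 - <<'E'
from h import *
o=get_obs();print(o['ee_pos'],o['tcp_rot'])
c=snap('scene','pics/s2.png')
a=cv2.imread('pics/s2.png')[150:260,175:345];a=cv2.resize(a,None,fx=4,fy=4,interpolation=cv2.INTER_CUBIC);cv2.imwrite('pics/s2z.png',a)
c=snap('wrist','pics/w2.png')
E
```

```text
[0.4175281  0.05127117 0.08006457] [-179.96230715    0.18884658  -42.0219854 ]
```

View pics/s2z.png

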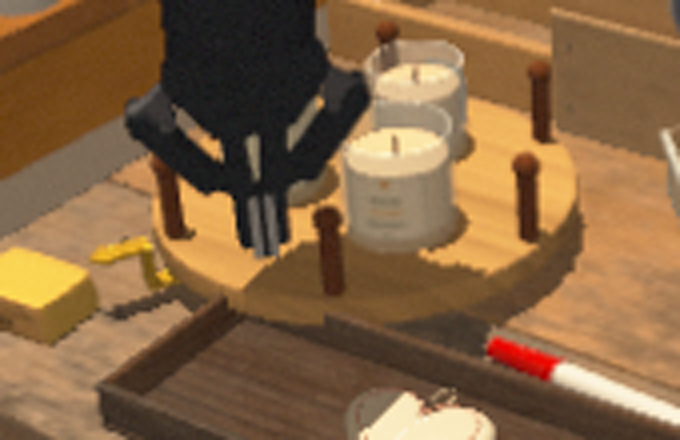

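View pics/w2.png

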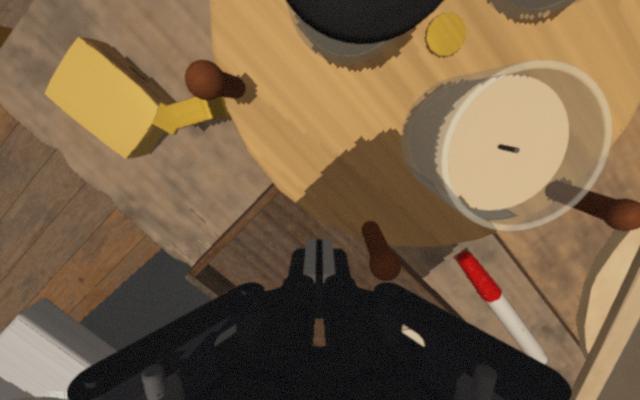

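The finger stands in the gap just behind the post, which is at (383,265) in the wrist view, and nothing else is close. I'll start the slow push.

arm_command --increments '[[[0.16, 0, 0], 0], [[0.32, 0, 0], 0], [[0.48, 0, 0], 0], [[0.64, 0, 0], 0], [[0.8, 0, 0], 0]]'

```text
time: 4.85
ee_pos: [0.433, 0.0374, 0.0803]
tcp_rot: [-180.0, 0.2, -42.1]
wrist_force: [-1.8, -0.2, -0.0]
opening: -0.0003
```

arm_command --increments '[[[0.16, 0, 0], 0], [[0.32, 0, 0], 0], [[0.48, 0, 0], 0], [[0.64, 0, 0], 0], [[0.8, 0, 0], 0]]'

```text
time: 5.35
ee_pos: [0.4481, 0.0237, 0.0803]
tcp_rot: [-179.9, 0.2, -42.1]
wrist_force: [-1.1, 0.4, -0.5]
opening: -0.0004
```

```bash
python3 - <<'E'
from h import *
o=get_obs();print(o['ee_pos'],o['tcp_rot'],o['wrist_force'])
c=snap('wrist','pics/w3.png')
E
```

```text
[0.44808721 0.023731   0.08030306] [-1.79949400e+02  1.79139873e-01 -4.20905408e+01] [-1.10680317  0.38371185 -0.54453447]
```

View pics/w3.png

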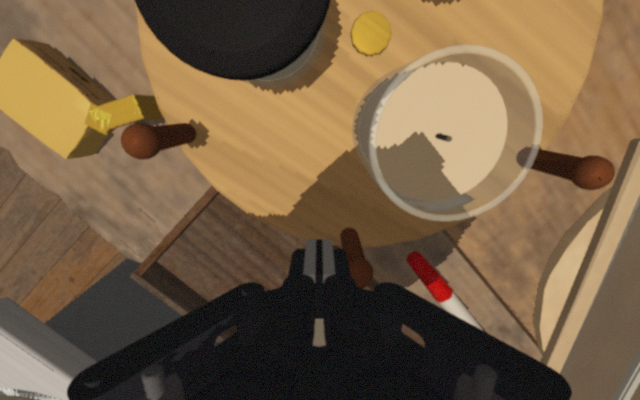

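The push is working: the finger touches the post at (357,265) and the disc is turning. The adjoining post bases are at (193,133) and (524,157), the axis dot at (371,33).

```bash
python3 - <<'E'
from h import *
for f,d,bs in (('pics/w2.npz',(446,34),[(246,90),(556,189),(370,226)]),('pics/w3.npz',(371,33),[(193,133),(525,157),(348,233)])):
    c=wcam(dict(np.load(f)));A=onplane(c,*d,.036);print(A)
    for b in bs:
        X=onplane(c,*b,.036)-A;print(np.hypot(X[0],X[1]),np.degrees(np.arctan2(X[1],X[0])))
E
```

```text
[0.54781108 0.08983094 0.036     ]
0.11394238547170134 152.6360871989803
0.11895645923084168 -88.97301366724446
0.11752683531467653 -149.67027993330026
[0.54726523 0.090163   0.036     ]
0.11551629355356079 165.1702600720516
0.11822366886747682 -76.5136797937782
0.11741798936227416 -136.48315279307292
```

About 12.6° done and 20° left, or roughly 41 mm. I'll push 32 mm now and measure before the last bit.

arm_command --increments '[[[0.14, 0, 0], 0], [[0.28, 0, 0], 0], [[0.42, 0, 0], 0], [[0.56, 0, 0], 0], [[0.7, 0, 0], 0]]'

```text
time: 5.9
ee_pos: [0.4617, 0.0116, 0.0803]
tcp_rot: [-179.9, 0.2, -42.1]
wrist_force: [-0.4, -0.2, -0.7]
opening: 0.0001
```

arm_command --increments '[[[0.14, 0, 0], 0], [[0.28, 0, 0], 0], [[0.4, 0, 0], 0], [[0.5, 0, 0], 0], [[0.58, 0, 0], 0]]'

```text
time: 6.4
ee_pos: [0.4727, 0.0017, 0.0802]
tcp_rot: [-179.9, 0.2, -42.1]
wrist_force: [0.1, 1.6, 0.2]
opening: 0.0001
```

```bash
python3 - <<'E'
from h import *
o=get_obs();print(o['ee_pos'],o['tcp_rot'],o['wrist_force'])
c=snap('wrist','pics/w4.png')
E
```

```text
[0.47266625 0.00171729 0.08024246] [-1.79933238e+02  1.52580037e-01 -4.20999032e+01] [0.10496983 1.60048769 0.1893311 ]
```

View pics/w4.png

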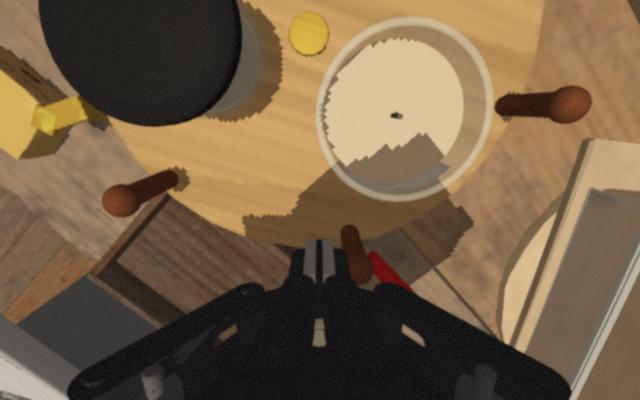

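```bash
python3 - <<'E'
from h import *
f,d,bs=('pics/w4.npz',(309,34),[(177,181),(505,105),(349,231)])
c=wcam(dict(np.load(f)));A=onplane(c,*d,.036);print(A)
for b in bs:
    X=onplane(c,*b,.036)-A;print(np.hypot(X[0],X[1]),np.degrees(np.arctan2(X[1],X[0])))
for u in((40,122),(72,112),(98,104)):
    X=onplane(c,*u,.04)-A;print('ptr',np.hypot(X[0],X[1]),np.degrees(np.arctan2(X[1],X[0])))
E
```

```text
[0.54670665 0.09013885 0.036     ]
0.11634914686863075 -177.56935679878677
0.11864125450803256 -59.850522724711475
0.1177783233762174 -119.82304163169934
ptr 0.163593934955029 153.9184237500148
ptr 0.14220396659548906 154.14149348998342
ptr 0.12535617794015255 154.37990951634592
```

About 29.5° turned and 3° left, near 6.5 mm. I'll push 5 mm more, back off, and measure from straight above.

arm_command --increments '[[[0.05, 0, 0], 0], [[0.1, 0, 0], 0], [[0.15, 0, 0], 0], [[0.2, 0, 0], 0], [[0.2, 0, 0], 0]]'

```text
time: 6.95
ee_pos: [0.4766, -0.0019, 0.0802]
tcp_rot: [-179.9, 0.1, -42.1]
wrist_force: [-0.0, 0.2, -1.1]
opening: -0.0004
```

arm_command --increments '[[[-0.2, 0, 0], 0], [[-0.6, 0, 0], 0], [[-1, 0, 0], 0], [[-1, 0, -1.2], 0], [[-1, 0, -2.6], 0]]'

```text
time: 7.45
ee_pos: [0.4564, 0.0154, 0.145]
tcp_rot: [179.9, 0.2, -42.1]
wrist_force: [1.1, -0.4, 0.5]
opening: -0.0002
```

arm_command --increments '[[[0, 0, -1.5], 0], [[0, 0, -3.2], 0], [[0, 0, -5], 0], [[0, 0, -6.8], 0], [[0, 0, -8.5], 0]]'

```text
time: 7.95
ee_pos: [0.4562, 0.0155, 0.3598]
tcp_rot: [180.0, 0.2, -42.0]
wrist_force: [0.8, 0.8, 0.7]
opening: 0.0001
```

arm_command --increments '[[[0.3, -0.8, -1.5], 0], [[0.6, -1.6, -3], 0], [[0.6, -1.6, -3.2], 0], [[0.6, -1.6, -3.2], 0], [[0.6, -1.6, -3.2], 0]]'

```text
time: 8.45
ee_pos: [0.4939, 0.0353, 0.4392]
tcp_rot: [180.0, 0.2, -42.0]
wrist_force: [-0.1, 0.3, -0.4]
opening: 0.0003
```

```bash
python3 - <<'E'
from h import *
o=get_obs();print(o['ee_pos'],o['tcp_rot'],o['qd'].round(2))
c=snap('wrist','pics/w5.png')
E
```

```text
[0.49390662 0.03527577 0.43917585] [179.95426122   0.2236669  -42.00811383] [-0.33 -0.62 -1.44 -0.11  0.04 -0.11]
```

View pics/w5.png

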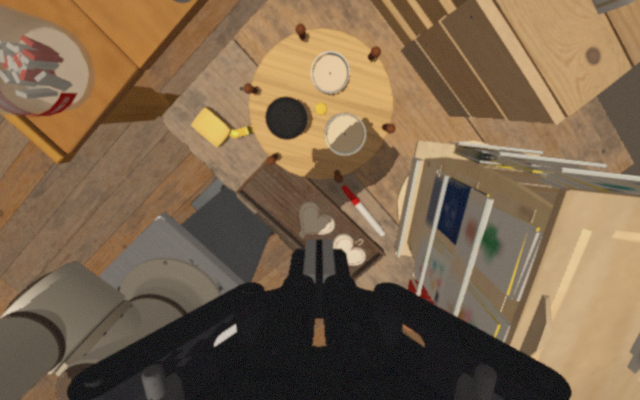

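```bash
sed -i 's/roi\[5:190,180:410\]=1/roi[5:230,150:470]=1/' meas.py; python3 meas.py pics/w5.npz
```

```text
[((np.float64(320.29), np.float64(108.45)), 115, (315, 103, 12, 12)), ((np.float64(238.75), np.float64(132.05)), 121, (229, 127, 20, 12))]
axis [0.54615403 0.08989063 0.036     ]
lid (0.0536, 152.45) 0.030254919081926346 ellipse (0.0539, 152.24)
pointer centroid (0.1507, 153.43) rmax 0.16933763602282723
  r0.131 a mean 152.98 min 151.39 max 154.58 n11
  r0.137 a mean 153.55 min 151.39 max 155.95 n20
  r0.143 a mean 153.60 min 151.06 max 156.16 n25
  r0.149 a mean 153.50 min 151.07 max 155.92 n24
  r0.155 a mean 153.74 min 150.49 max 156.29 n16
  r0.161 a mean 153.08 min 150.80 max 155.52 n22
  r0.167 a mean 153.36 min 152.93 max 153.65 n3
post (np.float64(300.55), np.float64(30.39)) (0.1166, 62.84)
post (np.float64(374.51), np.float64(52.43)) (0.1168, 2.95)
post (np.float64(248.65), np.float64(88.5)) (0.1174, 122.92)
post (np.float64(388.93), np.float64(127.64)) (0.1163, -56.85)
post (np.float64(271.21), np.float64(160.12)) (0.1178, -176.79)
post (np.float64(337.87), np.float64(176.82)) (0.1164, -116.89)
post (np.float64(348.37), np.float64(192.67)) (0.1491, -112.71)
```

Posts' midpoint is 153.0°, the lid reads 152.3–152.5° and the pointer 153.4°. It is about 0.9° short, or 1.8 mm of finger travel. I'll go back for a small nudge.

arm_command --increments '[[[-0.3, 0.8, 0.5], 0], [[-0.6, 1.6, 1.5], 0], [[-0.6, 1.6, 3.2], 0], [[-0.6, 1.6, 5], 0], [[-0.6, 1.6, 6.5], 0]]'

```text
time: 9.0
ee_pos: [0.4534, 0.0155, 0.2735]
tcp_rot: [179.9, 0.3, -42.1]
wrist_force: [-0.5, -0.4, 0.8]
opening: -0.0
```

arm_command --increments '[[[0, 0, 1.5], 0], [[0, 0, 3], 0], [[0, 0, 4.5], 0], [[0, 0, 5.2], 0], [[0, 0, 5.2], 0]]'

```text
time: 9.5
ee_pos: [0.4499, 0.0156, 0.1401]
tcp_rot: [179.7, 0.5, -42.1]
wrist_force: [-0.6, 0.8, 0.7]
opening: -0.0002
```

arm_command --increments '[[[0, -0.2, 0.9], 0], [[0, -0.2, 1.8], 0], [[0, -0.2, 2.4], 0], [[0, -0.2, 2.4], 0], [[0, -0.2, 2.4], 0]]'

```text
time: 10.0
ee_pos: [0.4528, 0.0194, 0.081]
tcp_rot: [179.7, 0.5, -42.1]
wrist_force: [0.2, 0.1, 0.7]
opening: 0.0003
```

arm_command --increments '[[[0.25, 0, 0], 0], [[0.5, 0, 0], 0], [[0.75, 0, 0], 0], [[1, 0, 0], 0], [[1.04, 0, 0], 0]]'

```text
time: 10.5
ee_pos: [0.4727, 0.0014, 0.0808]
tcp_rot: [179.7, 0.5, -42.1]
wrist_force: [0.9, 0.5, 0.1]
opening: -0.0001
```

arm_command --increments '[[[0.07, 0, 0], 0], [[0.14, 0, 0], 0], [[0.2, 0, 0], 0], [[0.25, 0, 0], 0], [[0.28, 0, 0], 0]]'

```text
time: 11.0
ee_pos: [0.4779, -0.0032, 0.0807]
tcp_rot: [179.7, 0.5, -42.1]
wrist_force: [-0.2, 1.3, 1.0]
opening: 0.0003
```

Reached the target. Now I back off, rise and measure again.

arm_command --increments '[[[-0.2, 0, 0], 0], [[-0.6, 0, 0], 0], [[-1, 0, 0], 0], [[-1, 0, -1.2], 0], [[-1, 0, -2.6], 0]]'

```text
time: 11.5
ee_pos: [0.4582, 0.0142, 0.1457]
tcp_rot: [179.6, 0.6, -42.1]
wrist_force: [0.7, 0.2, 0.6]
opening: 0.0
```

arm_command --increments '[[[0, 0, -1.5], 0], [[0, 0, -3.2], 0], [[0, 0, -5], 0], [[0, 0, -6.8], 0], [[0, 0, -8.5], 0]]'

```text
time: 12.0
ee_pos: [0.4598, 0.0143, 0.3605]
tcp_rot: [179.7, 0.6, -42.0]
wrist_force: [-0.0, 1.1, 0.5]
opening: 0.0
```

arm_command --increments '[[[0.3, -0.8, -1.5], 0], [[0.6, -1.6, -3], 0], [[0.6, -1.6, -3.2], 0], [[0.6, -1.6, -3.2], 0], [[0.6, -1.6, -3.2], 0]]'

```text
time: 12.5
ee_pos: [0.4983, 0.0342, 0.4396]
tcp_rot: [179.6, 0.6, -42.0]
wrist_force: [-0.3, 0.4, 0.0]
opening: -0.0003
```

```bash
python3 - <<'E'
from h import *
c=snap('wrist','pics/w6.png')
a=cv2.imread('pics/w6.png')[0:240,170:470];cv2.imwrite('pics/w6z.png',cv2.resize(a,None,fx=2.5,fy=2.5,interpolation=cv2.INTER_CUBIC))
E
python3 meas.py pics/w6.npz
```

```text
[((np.float64(319.45), np.float64(108.19)), 110, (314, 102, 12, 13)), ((np.float64(238.95), np.float64(131.48)), 127, (229, 127, 20, 11))]
axis [0.54631435 0.09008077 0.036     ]
lid (0.0532, 153.55) 0.0302440095692873 ellipse (0.0536, 153.27)
pointer centroid (0.149, 153.43) rmax 0.16840698116044572
  r0.131 a mean 154.00 min 151.54 max 156.35 n15
  r0.137 a mean 153.68 min 151.03 max 156.32 n27
  r0.143 a mean 153.73 min 151.20 max 156.29 n25
  r0.149 a mean 153.40 min 151.21 max 155.85 n23
  r0.155 a mean 152.92 min 150.76 max 156.03 n16
  r0.161 a mean 152.84 min 150.62 max 154.69 n18
  r0.167 a mean 153.21 min 152.64 max 153.77 n3
post (np.float64(298.29), np.float64(30.69)) (0.1164, 63.71)
post (np.float64(372.93), np.float64(51.69)) (0.1167, 3.5)
post (np.float64(247.87), np.float64(89.37)) (0.1168, 123.58)
post (np.float64(388.38), np.float64(126.64)) (0.1165, -56.07)
post (np.float64(270.68), np.float64(160.55)) (0.1181, -176.18)
post (np.float64(337.73), np.float64(176.33)) (0.1163, -116.09)
post (np.float64(347.98), np.float64(192.44)) (0.1494, -112.29)
post (np.float64(467.15), np.float64(227.85)) (0.3401, -79.52)
```

View pics/w6z.png

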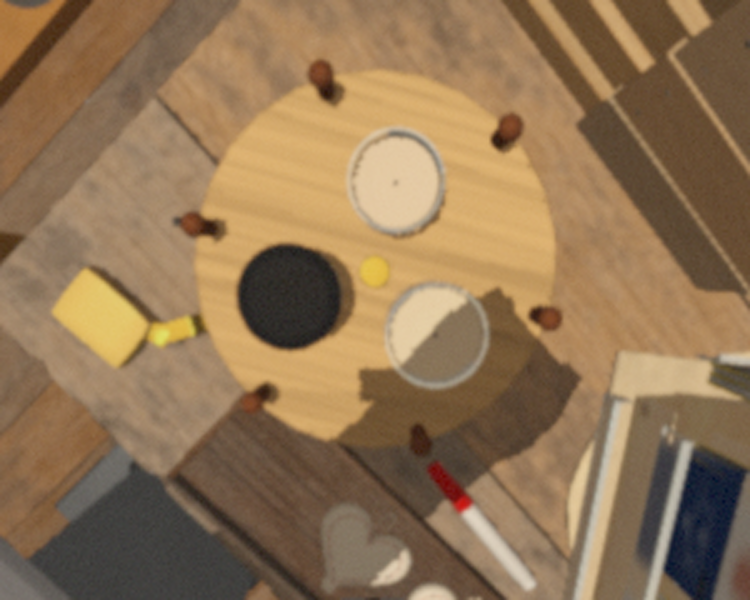

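The lid is at zoom (290,297), on the line from the axis dot (374,271) to the pointer (175,330). The other two candles, carton and pen are where they were. I'll settle and check once more.

arm_command --increments '[[[0, 0, 0], 0], [[0, 0, 0], 0], [[0, 0, 0], 0], [[0, 0, 0], 0], [[0, 0, 0], 0]]'

```text
time: 13.05
ee_pos: [0.498, 0.034, 0.4394]
tcp_rot: [179.6, 0.6, -42.0]
wrist_force: [0.3, -1.2, -0.3]
opening: 0.0002
```

```bash
python3 - <<'E'
from h import *
c=snap('wrist','pics/w7.png')
E
python3 meas.py pics/w7.npz | grep -E "axis|lid|centroid"
python3 -c "
from workcell import *
print(job_done())"
```

```text
axis [0.54637485 0.09038724 0.036     ]
lid (0.0534, 153.82) 0.030181773006916046 ellipse (0.0537, 153.5)
pointer centroid (0.1516, 153.74) rmax 0.1696903737481563
the job is handed in; nothing more can be done
None
```

I turned the stand about 33° counter-clockwise, so the black-lidded candle now stands in line with the brass pointer. I used the shut fingertips against one post: a slow chord push, then a second nudge of about 1°. After that I backed off and lifted clear, and handed the job in at about 13 s of the 72 s allowed.

The last two top views, half a second apart, agree within the noise:

| Check | Candle | Pointer |
|---|---|---|
| First view | 153.3–153.5° | 153.4° |
| Last view | 153.5–153.8° | 153.7° |

- **Disagreement:** the midpoint of the posts either side of the candle came out at 153.7° in the first view, 0.3° past the pointer. That is about the accuracy of the measurement.
- **Stand:** the readings moved together by about 0.3° between the two views, which fits camera noise with the disc at rest.
- **Candles and bystanders:** by eye, the three candles stood upright in their places and the soap carton and pen had not moved. The red carton is not in the last top view. The arm went nowhere near it, but I did not check it again.
- **Forces:** wrist force readings stayed under 2 N throughout.

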